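# Move the microscope light bar from its parking clips to the stage

## Task

Snap the white light bar straight forward out of the two spring clips of its parking rack. Put it on the two upward-facing spring clips of the lamp holder in front of the specimen stage and press it down, gently, until it has snapped fully home in both, about centred: the bar is delicate, so stop pushing once it is home. Let go, and leave the dish, the lens and the slide box where they are.

Things in the scene. Friction and masses are not known exactly. Their poses are not given: they have to be found in the camera images.
- lamp: light bar: a plain round rigid tube, frosted white with aluminium end caps, 18 mm diameter, 150 mm long, 80 to 140 g. Origin at its middle; its y axis runs along the tube. Both ends are alike. It starts level in the rack's clips, its middle within 8 mm of rack_seat along y
- rack_seat (a point): on the axis of the rack's two C-clips, midway between them, 100 mm above the table. y: along the bar; x, y level, z up; mouths open towards -x (roughly to the robot). Clips at y = -50 and +50 mm, 12 mm wide, 17 mm above and below the axis; sprung jaws hook 8 mm round the bar's front. Pulling it out along -x takes 10 to 25 N, free after about 12 mm, clear at 25 mm; it cannot come out upwards
- holder_seat (a point): where the bar's middle must lie: on the axis of the holder's two C-clips, midway between them, 100 mm above the table. y: along the bar, z up. Clips at y = -50 and +50 mm, 12 mm wide, mouths straight up, jaw tips 13 mm above the axis. A bar laid on the mouths lies with its axis 16 mm above the seat; 8 to 20 N presses it home: the push falls at the snap, then rises on the rigid clip backs
- rack: fixed parking rack; origin on the table 100 mm below rack_seat, same axes. Grey foot 14 mm high, 150 mm along y, x from -25 to +61 mm; two aluminium posts at y = -50 and +50 mm, 14 mm wide, behind the clips (x 12 to 23 mm), 114 mm high. Between the clips the bar is free all round, down to the foot
- stage: fixed specimen stage with its lamp holder; origin 100 mm below holder_seat, same axes. Between the clips (y -42 to +42 mm) a metal reflector trough, 28 mm wide over its walls, rises to 4 mm above the seat axis: no room for fingers beside a bar that is home, whose top stands 5 mm proud of it. Black disc 176 mm across, top 56 mm above the table, centred at x = +150 mm
- dish: bystander: low glass dish, 64 mm across, 16 mm high, origin under its centre
- objective: bystander: steel microscope lens standing upright, 28 mm across, 46 mm high, origin under its centre
- slidebox: bystander: grey slide box 85 x 50 x 26 mm, origin under its centre
There are look-alikes about, which are no part of the job. Of the things like the lamp, leave any that is green or orange; of the rest the larger one is meant.

How it is judged:
On the way, in this order (a step that is already met when the one before it is completed fails the run):
1. the bar has come forward out of the rack's clips: its middle 20 to 90 mm in front of the clip axis, no more than 30 mm slid lengthwise and 40 mm changed in height (x of lamp in the frame of rack_seat between -0.09 and -0.02 m and y of lamp in the frame of rack_seat between -0.03 and 0.03 m and z of lamp in the frame of rack_seat between -0.04 and 0.04 m), for 0.05 s.
2. the bar is home in both clips of the holder (distance between lamp and holder_seat below 0.016 m and z of lamp in the frame of holder_seat between -0.004 and 0.004 m and angle between the y axis of lamp and the y axis of holder_seat, either way round below 0.05 rad), for 0.2 s.
At the end, for the whole second after the job is handed in: the light bar lies at rest, released, home in both holder clips: its middle within 16 mm of holder_seat, within 4 mm of it in height, and parallel to the clip axis within 0.05 rad (all of step 2 and linear speed of lamp below 0.01 m/s); the robot touches nothing.
It fails at once if the bar is pressed on the holder with more than 45 N (contact force between lamp and stage above 45 N).
It fails at once if the dish is moved by more than 20 mm (distance of dish from where it was at the start of the episode above 0.02 m).
It fails at once if the lens is moved by more than 20 mm (distance of objective from where it was at the start of the episode above 0.02 m).
It fails at once if the slide box is moved by more than 20 mm (distance of slidebox from where it was at the start of the episode above 0.02 m).
It also fails if it takes over 42 s, if anything falls off the work surface, if the arm or the gripper's body presses on something with over 40 N, if the wrist force passes 120 N, or if a joint passes its speed limit or range.

## Robot

A 7-joint arm with a two-finger parallel gripper is mounted at the origin on the work surface. World frame = base frame: x ahead of the robot, y to its left, z up, the work surface at z = 0. Lengths are in m, angles in rad, forces in N, time in s.
With the tool pointing down it reaches from about 0.35 to 0.9 m from the base axis. Payload 8.1 kg.
Tool frame: the origin (TCP) lies at the very end of the fingers, on their centre line; the grasp point (between the pads) lies 19 mm behind it (pinch_z is the z of the grasp point in the tool frame, in m); z points along the fingers, y is the line along which they close (so a half turn about z gives the same grasp; the last joint's range is limited). The gripper opens to 92 mm and grips with 3 to 60 N. Pads are 19 mm wide; open, the fingers measure 130 mm over their backs; the gripper's body (75 mm by 190 mm) begins 47 mm behind the grasp point.
Start: joints at [-1.298, 0.434, 0.025, 1.573, -0.012, 1.134, -0.075], TCP at [0.229, 0.581, 0.227] pointing down, gripper open.
Joint ranges: [-2.62, 2.62], [-0.44, 2.09], [-1.27, 1.32], [0.08, 2.57], [-1.32, 4.46], [0.12, 2], [-2.74, 2.74]. Speed limits (rad/s): [2.22, 2.22, 3.01, 3.01, 3.14, 3.14, 3.14].

## Interface

Orientations are given as a rotation vector (axis times angle).
In Python, from bench import read_state, get_image, close_job, pinch_z gives the robot as it stands. The module is installed in compiled form; this text tells all that it offers.
- The arm moves only by the tool carry_out, never from a script. Its argument "rows" is a list that holds one entry, the list of rows, each a list of 7 numbers: the shift along the tool's x, y, z in units of 250 mm (1.0 is 250 mm), then the turn, a rotation vector about the tool's x, y, z in units of 0.5 rad (1.0 is 0.5 rad), then the opening, from 0 (shut) to 1 (fully open). In form: [[[tx, ty, tz, wx, wy, wz, grip], ...]]. A call has 1 to 5 rows; each row shifts and turns the commanded pose from where the row before left it, along the tool's axes as they then stand; what a row does not reach is not made up. A row lasts 1/12 s, in which the tool goes at most 41.7 mm and 7.16 degrees, less where a joint would pass 70% of its speed; a pose out of reach is approached as far as the arm can. A call with a number of a shift or a turn outside -1 to 1 is refused whole. A call with a gripper value outside its range is refused whole. The fingers move at their own pace and stop on an object; "force" is the grip in N (left out, the last holds). Time passes only in rows, so rows that do not move let the fingers close. It gives the time, the measured TCP pose, the force, the opening and the grip force at its end, in the units of the state.
- read_state(): the state, without advancing time (a new reading comes with each control period).
- get_image(name): name is "side" or "top"; returns a dict with "color" (384x512x3 uint8, red, green, blue), "fov_y" (degrees; the focal length in pixels is half the picture's height over the tangent of half this angle, whatever the lens; pixels are square), "cx", "cy" (the principal point, pixels), "distortion" ([k1, k2, p1, p2, k3] as OpenCV has them; the pictures are not rectified), "origin" and "attitude" of the camera in the world. Camera axes: x right, y down, z forward; pixel columns grow to the right and rows downward; lengths in m; the calibration is good to about 2 mm. A picture is of the moment at which its call begins. There is no depth.
- close_job(): hands the job in; it is judged then, once.
The state is a dict: "t": time; "qpos": joint angles; "joint_velocities": joint speeds; "joint_efforts": joint torques, N m; "position": TCP position; "tcp_rot": TCP orientation; "ft_force": force on the tool from outside, world axes, zero at the start; "torque": the same for the moment, N m; "gripper_width": finger opening in m; "gripper_force": force on a finger pad.
Only numpy, scipy, OpenCV 4.12 (cv2) and the standard library are available. Lean on these libraries where they do the work, as an engineer would, in place of code of your own. Each camera call takes 0.05 s, during which the arm holds its last target. There are 200 camera calls.

## Working session

There is one attempt and no reset: what is moved stays moved. The work goes in short steps, Python scripts to look and compute and a tool call to move; the robot and the scene stay as the last step left them, time stands still between calls to the robot, and variables do not carry over. Pictures are saved under pics/ and viewed, at most 10 in all, crops included, and the job is handed in when it is done.

Besides the shell and the picture viewer there is one more tool, called after "Request:" as name(argument=value, ...), one argument or row to a line, values as JSON. carry_out: Moves the arm, as the interface text tells. Its arguments: {"type":"object","properties":{"rows":{"type":"array","items":{"type":"array","items":{"type":"array","items":{"type":"number","minimum":-1,"maximum":1}}}},"force":{"type":"number"}},"required":["rows"]}

```bash
mkdir -p pics
python3 - <<'E'
from bench import *
import cv2
print(read_state(), pinch_z)
for n in("side","top"):
    d=get_image(n); cv2.imwrite(f"pics/{n}0.png",d["color"][:,:,::-1]); print({k:v for k,v in d.items() if k!="color"})
E
```

```text
{'t': 0.0, 'qpos': array([-1.29760925,  0.43524208,  0.02498207,  1.57407725, -0.01155667,
        1.13402237, -0.07510076]), 'joint_velocities': array([-0.00048825,  0.00019505, -0.00197773, -0.00122333,  0.00023069,
       -0.00338606, -0.00075572]), 'joint_efforts': array([ 1.00992831e-03, -6.67836714e+01,  9.85711589e-01, -3.14462328e+01,
       -6.05970528e-02,  4.29360266e-02,  1.84651581e-04]), 'position': array([0.22926242, 0.58088382, 0.22594092]), 'tcp_rot': array([-5.86889612e-01, -3.08617101e+00,  2.51514211e-03]), 'ft_force': array([-0.15548225,  0.1644787 , -0.95980685]), 'torque': array([-0.01385957,  0.01611965,  0.01639904]), 'gripper_force': 0.0, 'gripper_width': 0.09195700836038619} -0.0188
{'fov_y': 50.90124115126223, 'cx': 254.22785744330267, 'cy': 190.32788115619317, 'distortion': array([0.0188852, 0.       , 0.       , 0.       , 0.       ]), 'origin': array([ 0.1816041 , -0.57596171,  0.59999928]), 'attitude': array([-2.09343301,  0.58376961, -0.31111766])}
{'fov_y': 49.439505409817556, 'cx': 259.52518930967943, 'cy': 196.79734791779777, 'distortion': array([-0.04399852,  0.        ,  0.        ,  0.        ,  0.        ]), 'origin': array([0.44938326, 0.07010209, 1.13441025]), 'attitude': array([-2.16468064,  2.13193242, -0.09539324])}
```

View pics/side0.png

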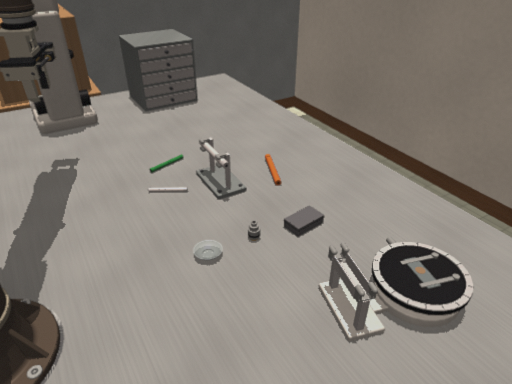

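View pics/top0.png

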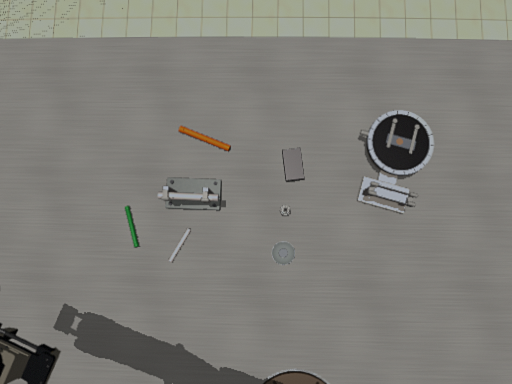

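The side view shows the rack with its bar at about (217,160) and the holder at (352,285). In the top view the rack is at (193,195) and the holder at (388,193). I'll enlarge these four areas.

Run:
```python
import cv2,numpy as np
s=cv2.imread("pics/side0.png");t=cv2.imread("pics/top0.png")
c=lambda im,x,y,w=80,h=60:cv2.resize(im[y:y+h,x:x+w],(400,300),interpolation=cv2.INTER_CUBIC)
cv2.imwrite("pics/m0.png",np.vstack([np.hstack([c(t,152,165),c(t,350,165)]),np.hstack([c(s,180,135),c(s,310,235,120,90)])]))
```

```text
(no output)
```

View pics/m0.png

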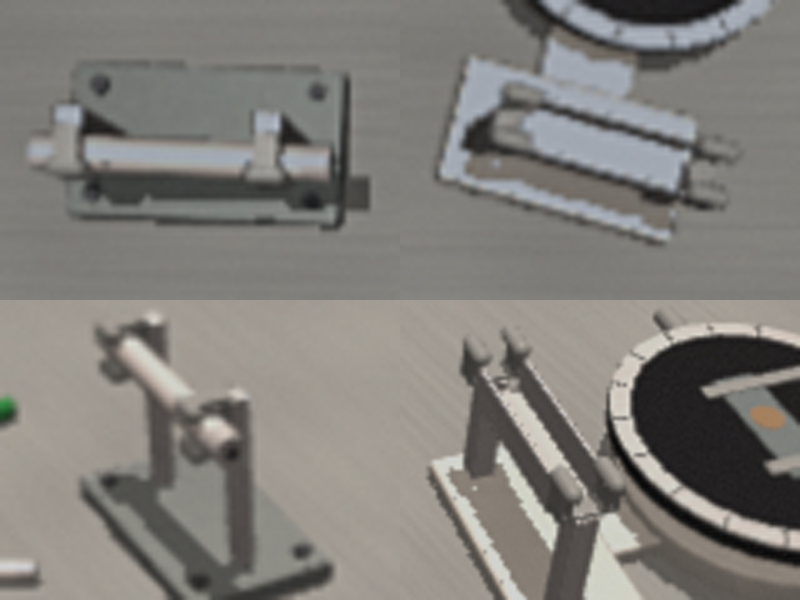

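The crops show the bar from about (28,150) to (330,160) in the top crop. The posts, foot corners, four holder jaw tips and disc are all clear, so I'll fit both poses from them.

```bash
cat > h.py <<'E'
import numpy as np,cv2
from scipy.optimize import least_squares
from scipy.spatial.transform import Rotation as R
C={"side":(50.90124115126223,254.22785744330267,190.32788115619317,0.0188852,[0.1816041,-0.57596171,0.59999928],[-2.09343301,0.58376961,-0.31111766]),
"top":(49.439505409817556,259.52518930967943,196.79734791779777,-0.04399852,[0.44938326,0.07010209,1.13441025],[-2.16468064,2.13193242,-0.09539324])}
def proj(n,P):
    f,cx,cy,k,o,a=C[n]; f=192/np.tan(np.radians(f/2)); Rm=R.from_rotvec(a).as_matrix().T
    return cv2.projectPoints(np.atleast_2d(P).astype(float),Rm,-Rm@np.array(o),np.array([[f,0,cx],[0,f,cy],[0,0,1]]),np.array([k,0,0,0,0.]))[0][:,0]
def ray(n,px,z):
    f,cx,cy,k,o,a=C[n]; f=192/np.tan(np.radians(f/2))
    u=cv2.undistortPoints(np.array([[px]],float),np.array([[f,0,cx],[0,f,cy],[0,0,1]]),np.array([k,0,0,0,0.]))[0,0]
    d=R.from_rotvec(a).apply([u[0],u[1],1]); o=np.array(o); return o+d*(z-o[2])/d[2]
def world(p,L): 
    c,s=np.cos(p[2]),np.sin(p[2]); L=np.atleast_2d(L); return np.c_[p[0]+c*L[:,0]-s*L[:,1],p[1]+s*L[:,0]+c*L[:,1],L[:,2]]
def fit(obs,p0):
    f=lambda p:np.concatenate([proj(n,world(p,np.array(l)/1000))[0]-px for n,l,px in obs])
    r=least_squares(f,p0,loss="soft_l1"); return r.x,f(r.x).reshape(-1,2)
def cr(x,y,ox,oy,s): return np.array([ox+(x+.5)*s-.5,oy+(y+.5)*s-.5])
E
python3 - <<'E'
from h import *
T=lambda x,y:cr(x,y,152,165,.2); S=lambda x,y:cr(x,y-300,180,135,.2)
obs=[("top",(61,75,14),T(75,62)),("top",(61,-75,14),T(345,72)),("top",(-25,-75,14),T(339,225)),("top",(-25,75,14),T(70,213)),
("top",(17.5,50,114),T(68,112)),("top",(17.5,-50,114),T(268,118)),
("side",(17.5,50,114),S(153,322)),("side",(17.5,-50,114),S(237,398))]
p,r=fit(obs,[.5,.25,0]);print("rack",p,"\n",r.round(1))
for a in((28,150),(330,160)):print(ray("top",T(*a),.1), world(p,[0,0,.1]))
e=[ray("top",T(*a),.1) for a in((28,150),(330,160))];m=(e[0]+e[1])/2;d=m-[p[0],p[1],.1];c,s=np.cos(p[2]),np.sin(p[2])
print("bar len",np.linalg.norm(e[0]-e[1]),"mid in rack",c*d[0]+s*d[1],-s*d[0]+c*d[1],"yaw",np.arctan2(-(e[0]-e[1])[0],(e[0]-e[1])[1]), proj("side",e))
H=lambda x,y:cr(x-400,y,350,165,.2); G=lambda x,y:cr(x-400,y-300,310,235,.3)
dc={}
for n,b in(("top",(360,100,440,180)),("side",(365,235,475,315))):
    im=cv2.imread(f"pics/{n}0.png");x0,y0,x1,y1=b;m=(im[y0:y1,x0:x1].max(2)<60).astype(np.uint8)
    k,l,st,ce=cv2.connectedComponentsWithStats(m);i=1+st[1:,4].argmax();h=cv2.convexHull(np.argwhere(l==i)[:,::-1].astype(np.int32));el=cv2.fitEllipse(h);dc[n]=np.array(el[0])+[x0,y0];print(n,dc[n],el[1],ray(n,dc[n],.056))
obs=[("top",(150,0,56),dc["top"]),("side",(150,0,56),dc["side"]),
("top",(10,50,113),H(522,95)),("top",(-10,50,113),H(508,130)),("top",(10,-50,113),H(722,150)),("top",(-10,-50,113),H(706,195)),
("side",(-10,50,113),G(475,350)),("side",(10,50,113),G(515,340)),("side",(-10,-50,113),G(566,476)),("side",(10,-50,113),G(610,472))]
p,r=fit(obs,[.55,-.2,0]);print("stage",p,"\n",r.round(1))
for px in dc:print(ray(px,dc[px],.056),world(p,[.15,0,.056]))
E
```

```text
rack [ 0.57073335  0.28405647 -0.01956758] 
 [[ 0.2 -0.7]
 [ 0.5 -1. ]
 [ 0.2 -0.2]
 [-0.8  0.3]
 [ 0.5  0.3]
 [ 0.3  0.3]
 [-0.4 -1.1]
 [-0.6 -1.1]]
[0.57216781 0.35812259 0.1       ] [[0.57073335 0.28405647 0.1       ]]
[0.56917864 0.20489563 0.1       ] [[0.57073335 0.28405647 0.1       ]]
bar len 0.15325611504061035 mid in rack -1.0267574929147938e-05 -0.0025480430462469627 yaw -0.019505666824469418 [[200.61385472 140.52999551]
 [225.61519911 164.6106308 ]]
top [400.4059639  141.91537857] (54.263832092285156, 56.49317932128906) [ 0.72599632 -0.26802603  0.056     ]
side [422.09227371 274.61715317] (52.13225173950195, 88.83785247802734) [ 0.72404472 -0.27574376  0.056     ]
stage [ 0.5820498  -0.23034718 -0.28481869] 
 [[ 1.7  0. ]
 [-0.7 -1.5]
 [ 1.1 -0.2]
 [ 1.8  0.5]
 [ 0.3  0.7]
 [ 1.4 -0.6]
 [ 1.3 -2.5]
 [-0.4 -1.4]
 [ 0.   0.3]
 [-1.8 -0.8]]
[ 0.72599632 -0.26802603  0.056     ] [[ 0.72600669 -0.2724947   0.056     ]]
[ 0.72404472 -0.27574376  0.056     ] [[ 0.72600669 -0.2724947   0.056     ]]
```

```bash
cat > plan.py <<'E'
import numpy as np,sys
from scipy.spatial.transform import Rotation as R
from bench import read_state
def plan(x,y,z,ang,n):  # ang: world angle of tool y (deg); equal rows
    s=read_state();R0=R.from_rotvec(s["tcp_rot"]);M=R0.as_matrix()
    u=np.array([np.sin(np.radians(ang)),-np.cos(np.radians(ang)),0]);yv=np.array([np.cos(np.radians(ang)),np.sin(np.radians(ang)),0])
    zt=np.array([0,0,-1.]);Rt=R.from_matrix(np.c_[np.cross(yv,zt),yv,zt])
    w=(R0.inv()*Rt).as_rotvec();w2=w/n
    A=sum((R0*R.from_rotvec(k*w2)).as_matrix() for k in range(n))
    v=np.linalg.solve(A,np.array([x,y,z])-s["position"])
    print("t",round(s["t"],2),"pos",s["position"].round(4),"tool y",np.degrees(np.arctan2(M[1,1],M[0,1])).round(2),"z",M[:,2].round(3),"F",s["ft_force"].round(1),"w",s["gripper_width"].round(4),"gf",round(s["gripper_force"],1))
    print("row",(v/.25).round(4),(w2/.5).round(4),"mm",np.linalg.norm(v)*1e3)
if __name__=="__main__":a=list(map(float,sys.argv[1:]));plan(*a[:4],int(a[4]))
E
python3 plan.py .5707 .2815 .19 -1.12 15
```

```text
Traceback (most recent call last):
  File "plan.py", line 13, in <module>
    if __name__=="__main__":a=list(map(float,sys.argv[1:]));plan(*a[:4],int(a[4]))
                                                            ~~~~^^^^^^^^^^^^^^^^^^
  File "plan.py", line 11, in plan
    print("t",round(s["t"],2),"pos",s["position"].round(4),"tool y",np.degrees(np.arctan2(M[1,1],M[0,1])).round(2),"z",M[:,2].round(3),"F",s["ft_force"].round(1),"w",s["gripper_width"].round(4),"gf",round(s["gripper_force"],1))
                                                                                                                                                                      ^^^^^^^^^^^^^^^^^^^^^^^^
AttributeError: 'float' object has no attribute 'round'
```

```bash
sed -i 's/s\["gripper_width"\].round(4)/round(s["gripper_width"],4)/; /    u=np/s/u=.*;yv/yv/' plan.py
python3 plan.py .5707 .2815 .19 -1.12 15
```

```text
t 0.1 pos [0.2292 0.581  0.2261] tool y 68.47 z [-0.    -0.001 -1.   ] F [-0.1 -1.2 -0.5] w 0.0916 gf 0.0
row [-0.1257  0.0285  0.0096] [-1.000e-04  1.000e-04  1.619e-01] mm 32.302004246905305
```

Request:
carry_out(
  rows=[
    [[-0.126,0.0285,0.0096,0,0,0.162,1],[-0.126,0.0285,0.0096,0,0,0.162,1],[-0.126,0.0285,0.0096,0,0,0.162,1],[-0.126,0.0285,0.0096,0,0,0.162,1],[-0.126,0.0285,0.0096,0,0,0.162,1]],
  ],
)

```text
t: 0.52
position: [0.3832, 0.5311, 0.2141]
tcp_rot: [-1.201, -2.903, 0.001]
ft_force: [0.9, 1.3, -0.5]
gripper_width: 0.0914
gripper_force: 0.0
```

Request:
carry_out(
  rows=[
    [[-0.126,0.0285,0.0096,0,0,0.162,1],[-0.126,0.0285,0.0096,0,0,0.162,1],[-0.126,0.0285,0.0096,0,0,0.162,1],[-0.126,0.0285,0.0096,0,0,0.162,1],[-0.126,0.0285,0.0096,0,0,0.162,1]],
  ],
)

```text
t: 0.93
position: [0.5035, 0.4247, 0.2021]
tcp_rot: [1.761, 2.602, -0.001]
ft_force: [0.2, 0.1, 0.2]
gripper_width: 0.0922
gripper_force: 0.0
```

Request:
carry_out(
  rows=[
    [[-0.126,0.0285,0.0096,0,0,0.162,1],[-0.126,0.0285,0.0096,0,0,0.162,1],[-0.126,0.0285,0.0096,0,0,0.162,1],[-0.126,0.0285,0.0096,0,0,0.162,1],[0,0,0,0,0,0,1]],
  ],
)

```text
t: 1.35
position: [0.5658, 0.303, 0.1927]
tcp_rot: [2.166, 2.269, -0.005]
ft_force: [1.9, -1.2, 0.6]
gripper_width: 0.092
gripper_force: 0.0
```

```bash
python3 plan.py .5707 .2815 .135 -1.12 5
```

```text
t 1.35 pos [0.5658 0.303  0.1927] tool y 2.66 z [ 0.001 -0.005 -1.   ] F [ 1.9 -1.2  0.6] w 0.092 gf 0.0
row [-0.0171  0.0035  0.0462] [0.0004 0.002  0.0264] mm 12.359006235742466
```

Request:
carry_out(
  rows=[
    [[-0.0171,0.0035,0.046,0.0004,0.002,0.0264,1],[-0.0171,0.0035,0.046,0.0004,0.002,0.0264,1],[-0.0171,0.0035,0.046,0.0004,0.002,0.0264,1],[-0.0171,0.0035,0.046,0.0004,0.002,0.0264,1],[-0.0171,0.0035,0.046,0.0004,0.002,0.0264,1]],
  ],
)

```text
t: 1.77
position: [0.5668, 0.2912, 0.1337]
tcp_rot: [-2.223, -2.213, -0.002]
ft_force: [-0.2, -0.4, 0.6]
gripper_width: 0.0919
gripper_force: 0.0
```

```bash
python3 plan.py .5707 .2815 .0910 -1.12 4
python3 - <<'E'
from bench import *
import cv2,numpy as np
s=get_image("side")["color"][:,:,::-1];t=get_image("top")["color"][:,:,::-1]
c=lambda im,x,y:cv2.resize(im[y:y+90,x:x+120],(400,300),interpolation=cv2.INTER_CUBIC)
cv2.imwrite("pics/m1.png",np.hstack([c(t,140,150),c(s,160,110)]))
E
```

```text
t 1.77 pos [0.5668 0.2912 0.1337] tool y -0.28 z [-0.002  0.005 -1.   ] F [-0.2 -0.4  0.6] w 0.0919 gf 0.0
row [-0.0098  0.004   0.0426] [-0.0013 -0.0023  0.0074] mm 10.979320595782372
```

View pics/m1.png

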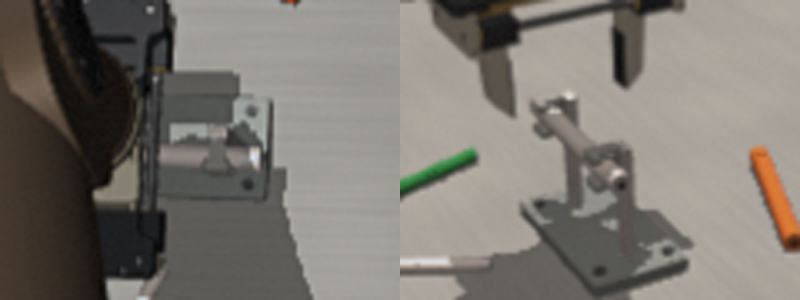

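The fingers straddle the bar in the side crop (tips around (505,115) and (625,85)), with rack and bar undisturbed. I'll re-read the settled pose next.

```bash
python3 plan.py .5707 .2815 .0910 -1.12 5
```

```text
t 1.87 pos [0.5663 0.2896 0.1328] tool y -0.36 z [-0.005  0.002 -1.   ] F [-0.5  0.5  0.7] w 0.0921 gf 0.0
row [-0.0065  0.0037  0.0334] [-0.0019 -0.0009  0.0053] mm 8.5561882401706
```

Request:
carry_out(
  rows=[
    [[-0.0065,0.0037,0.01,-0.0019,-0.0009,0.0053,1],[-0.0065,0.0037,0.01,-0.0019,-0.0009,0.0053,1],[-0.0065,0.0037,0.01,-0.0019,-0.0009,0.0053,1],[-0.0065,0.0037,0.01,-0.0019,-0.0009,0.0053,1],[-0.0065,0.0037,0.01,-0.0019,-0.0009,0.0053,1]],
  ],
)

```text
t: 2.28
position: [0.5724, 0.2829, 0.1232]
tcp_rot: [2.241, 2.2, 0.008]
ft_force: [0.1, 0.2, 0.3]
gripper_width: 0.0919
gripper_force: 0.0
```

```bash
python3 plan.py .5707 .2815 .0910 -1.12 5
```

```text
t 2.28 pos [0.5724 0.2829 0.1232] tool y -1.05 z [ 0.004  0.003 -1.   ] F [0.1 0.2 0.3] w 0.0919 gf 0.0
row [-0.0012 -0.0014  0.0258] [ 0.0017 -0.0012  0.0005] mm 6.455130587056788
```

Request:
carry_out(
  rows=[
    [[-0.0012,-0.0007,0.0262,0,0,0,1],[-0.0012,-0.0007,0.0262,0,0,0,1],[-0.0012,-0.0007,0.0262,0,0,0,1],[-0.0012,-0.0007,0.0262,0,0,0,1],[-0.0012,-0.0007,0.0262,0,0,0,1]],
  ],
)

```text
t: 2.7
position: [0.5712, 0.2814, 0.0894]
tcp_rot: [2.241, 2.201, 0.006]
ft_force: [0.0, 0.2, 0.6]
gripper_width: 0.092
gripper_force: 0.0
```

Request:
carry_out(
  rows=[
    [[0,0,0,0,0,0,0.3],[0,0,0,0,0,0,0.3],[0,0,0,0,0,0,0.3],[0,0,0,0,0,0,0.3]],
  ],
  force=40,
)

```text
t: 3.03
position: [0.5717, 0.2816, 0.0907]
tcp_rot: [2.241, 2.2, 0.008]
ft_force: [0.0, -0.8, 0.2]
gripper_width: 0.0696
gripper_force: 0.0
```

```bash
python3 plan.py .5707 .2815 .0910 -1.12 5;python3 plan.py .5707 .2815 .0910 -1.12 5
```

```text
t 3.03 pos [0.5717 0.2816 0.0907] tool y -1.05 z [ 0.004  0.003 -1.   ] F [ 0.  -0.8  0.2] w 0.0696 gf 0.0
row [-0.0001 -0.0008 -0.0003] [ 0.0016 -0.0012  0.0005] mm 0.20852848783663935
t 3.03 pos [0.5717 0.2816 0.0907] tool y -1.05 z [ 0.004  0.003 -1.   ] F [ 0.  -0.8  0.2] w 0.0696 gf 0.0
row [-0.0001 -0.0008 -0.0003] [ 0.0016 -0.0012  0.0005] mm 0.20852848783663935
```

Well aligned; close the fingers.

Request:
carry_out(
  rows=[
    [[0,0,0,0,0,0,0.25],[0,0,0,0,0,0,0.2],[0,0,0,0,0,0,0.1],[0,0,0,0,0,0,0],[0,0,0,0,0,0,0]],
  ],
)

```text
t: 3.45
position: [0.5714, 0.2815, 0.0904]
tcp_rot: [2.241, 2.201, 0.007]
ft_force: [-0.2, 1.0, 0.0]
gripper_width: 0.0366
gripper_force: 0.0
```

Request:
carry_out(
  rows=[
    [[0,0,0,0,0,0,0],[0,0,0,0,0,0,0],[0,0,0,0,0,0,0],[0,0,0,0,0,0,0],[0,0,0,0,0,0,0]],
  ],
)

```text
t: 3.87
position: [0.5698, 0.2814, 0.0901]
tcp_rot: [-2.24, -2.2, -0.003]
ft_force: [-4.0, -1.0, 3.7]
gripper_width: 0.017
gripper_force: 40.0
```

Request:
carry_out(
  rows=[
    [[0,0,0,0,0,0,0],[0,0,0,0,0,0,0],[0,0,0,0,0,0,0]],
  ],
)

```text
t: 4.12
position: [0.5698, 0.2815, 0.09]
tcp_rot: [-2.24, -2.2, -0.003]
ft_force: [-4.9, -0.4, 4.2]
gripper_width: 0.0167
gripper_force: 40.0
```

Request:
carry_out(
  rows=[
    [[0,-0.03,0,0,0,0,0],[0,-0.03,0,0,0,0,0],[0,-0.03,0,0,0,0,0],[0,-0.04,0,0,0,0,0],[0,-0.05,0,0,0,0,0]],
  ],
  force=50,
)

```text
t: 4.53
position: [0.5256, 0.282, 0.0899]
tcp_rot: [2.242, 2.2, 0.006]
ft_force: [0.7, 0.1, -1.0]
gripper_width: 0.0166
gripper_force: 50.0
```

Request:
carry_out(
  rows=[
    [[0,-0.01,0,0,0,0,0],[0,0,0,0,0,0,0],[0,0,0,0,0,0,0]],
  ],
)

```text
t: 4.78
position: [0.5239, 0.2825, 0.0903]
tcp_rot: [2.241, 2.201, 0.007]
ft_force: [0.9, 1.2, -1.2]
gripper_width: 0.0169
gripper_force: 50.0
```

```bash
python3 plan.py .5200 .2815 .0910 -1.12 5
python3 - <<'E'
from bench import *
import cv2,numpy as np
s=get_image("side")["color"][:,:,::-1];t=get_image("top")["color"][:,:,::-1]
c=lambda im,x,y:cv2.resize(im[y:y+90,x:x+120],(400,300),interpolation=cv2.INTER_CUBIC)
cv2.imwrite("pics/m2.png",np.hstack([c(t,140,150),c(s,160,110)]))
E
```

```text
t 4.78 pos [0.5239 0.2825 0.0903] tool y -1.03 z [ 0.004  0.003 -1.   ] F [ 0.9  1.2 -1.2] w 0.0169 gf 50.0
row [-0.0008 -0.0031 -0.0006] [ 0.0015 -0.0012  0.0007] mm 0.8185235415453825
```

View pics/m2.png

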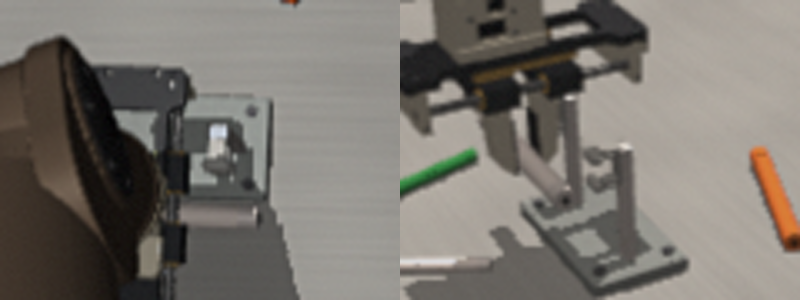

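The bar is out of the clips, level and held. Its near end is at about (258,215) in the top crop.

Request:
carry_out(
  rows=[
    [[0,0,-0.08,0,0,0,0],[0,0,-0.1,0,0,0,0],[0,0,-0.1,0,0,0,0],[0,0,-0.08,0,0,0,0],[0,0,0,0,0,0,0]],
  ],
)

```text
t: 5.3
position: [0.5264, 0.2828, 0.1844]
tcp_rot: [2.241, 2.198, 0.018]
ft_force: [-0.1, -0.4, -1.4]
gripper_width: 0.0166
gripper_force: 50.0
```

```bash
python3 plan.py .582 -.2303 .18 -16.3 19; python3 -c "
from h import *
e=ray('top',cr(258,215,140,150,.3),.1);print(e, np.array([.5239,.2825,.1])-e)"
```

```text
t 5.3 pos [0.5264 0.2828 0.1844] tool y -1.1 z [ 0.009  0.006 -1.   ] F [-0.1 -0.4 -1.4] w 0.0166 gf 50.0
row [-0.1055  0.0273  0.0007] [ 0.0009 -0.0008  0.0279] mm 27.24255726621241
[0.52509966 0.20502293 0.1       ] [-1.19966440e-03  7.74770733e-02 -8.32667268e-17]
```

Request:
carry_out(
  rows=[
    [[-0.05,0.014,0,0.0009,-0.0008,0.028,0],[-0.1,0.027,0,0.0009,-0.0008,0.028,0],[-0.11,0.0285,0,0.0009,-0.0008,0.028,0],[-0.11,0.0285,0,0.0009,-0.0008,0.028,0],[-0.11,0.0285,0,0.0009,-0.0008,0.028,0]],
  ],
)

```text
t: 5.72
position: [0.5489, 0.1579, 0.1786]
tcp_rot: [2.319, 2.119, -0.001]
ft_force: [-0.4, 0.2, -1.1]
gripper_width: 0.0168
gripper_force: 50.0
```

Request:
carry_out(
  rows=[
    [[-0.11,0.0285,0,0.0009,-0.0008,0.028,0],[-0.11,0.0285,0,0.0009,-0.0008,0.028,0],[-0.11,0.0285,0,0.0009,-0.0008,0.028,0],[-0.11,0.0285,0,0.0009,-0.0008,0.028,0],[-0.11,0.0285,0,0.0009,-0.0008,0.028,0]],
  ],
)

```text
t: 6.13
position: [0.5678, 0.0171, 0.1786]
tcp_rot: [-2.392, -2.035, 0.006]
ft_force: [0.5, 0.5, -1.1]
gripper_width: 0.0167
gripper_force: 50.0
```

Request:
carry_out(
  rows=[
    [[-0.11,0.0285,0,0.0009,-0.0008,0.028,0],[-0.11,0.0285,0,0.0009,-0.0008,0.028,0],[-0.11,0.0285,0,0.0009,-0.0008,0.028,0],[-0.11,0.0285,0,0.0009,-0.0008,0.028,0],[-0.11,0.0285,0,0.0009,-0.0008,0.028,0]],
  ],
)

```text
t: 6.55
position: [0.5769, -0.1243, 0.1787]
tcp_rot: [-2.461, -1.95, 0.01]
ft_force: [0.4, 0.0, -0.7]
gripper_width: 0.0168
gripper_force: 50.0
```

```bash
python3 plan.py .582 -.2303 .15 -16.3 5
```

```text
t 6.55 pos [ 0.5769 -0.1243  0.1787] tool y -13.22 z [-0.006 -0.003 -1.   ] F [ 0.4  0.  -0.7] w 0.0168 gf 50.0
row [-0.081   0.0252  0.0231] [-0.0021  0.0017  0.0215] mm 21.98628788419325
```

Request:
carry_out(
  rows=[
    [[-0.1,0.0252,0.02,-0.0021,0.0017,0.0215,0],[-0.1,0.0252,0.025,-0.0021,0.0017,0.0215,0],[-0.09,0.0252,0.025,-0.0021,0.0017,0.0215,0],[-0.07,0.0252,0.025,-0.0021,0.0017,0.0215,0],[-0.045,0.0252,0.02,-0.0021,0.0017,0.0215,0]],
  ],
)

```text
t: 6.97
position: [0.5818, -0.2315, 0.1498]
tcp_rot: [2.516, 1.881, -0.001]
ft_force: [-0.3, 0.6, -1.0]
gripper_width: 0.0166
gripper_force: 50.0
```

Request:
carry_out(
  rows=[
    [[0,0,0,0,0,0,0],[0,0,0,0,0,0,0]],
  ],
)

```text
t: 7.13
position: [0.5831, -0.2283, 0.1504]
tcp_rot: [-2.513, -1.885, -0.001]
ft_force: [-0.1, 0.6, -1.4]
gripper_width: 0.0169
gripper_force: 50.0
```

```bash
python3 plan.py .582 -.2303 .13 -16.3 5
python3 - <<'E'
from bench import *
import cv2,numpy as np
s=get_image("side")["color"][:,:,::-1];t=get_image("top")["color"][:,:,::-1]
cv2.imwrite("pics/top3.png",t);cv2.imwrite("pics/side3.png",s)
c=lambda im,x,y:cv2.resize(im[y:y+120,x:x+80],(400,600),interpolation=cv2.INTER_CUBIC)
cv2.imwrite("pics/m3.png",np.hstack([c(t,350,135),c(s,310,210)]))
E
```

```text
t 7.13 pos [ 0.5831 -0.2283  0.1504] tool y -16.26 z [ 0.     0.001 -1.   ] F [-0.1  0.6 -1.4] w 0.0169 gf 50.0
row [-0.0018 -0.0004  0.0163] [ 0.     -0.0003  0.0002] mm 4.110196896290591
```

View pics/m3.png

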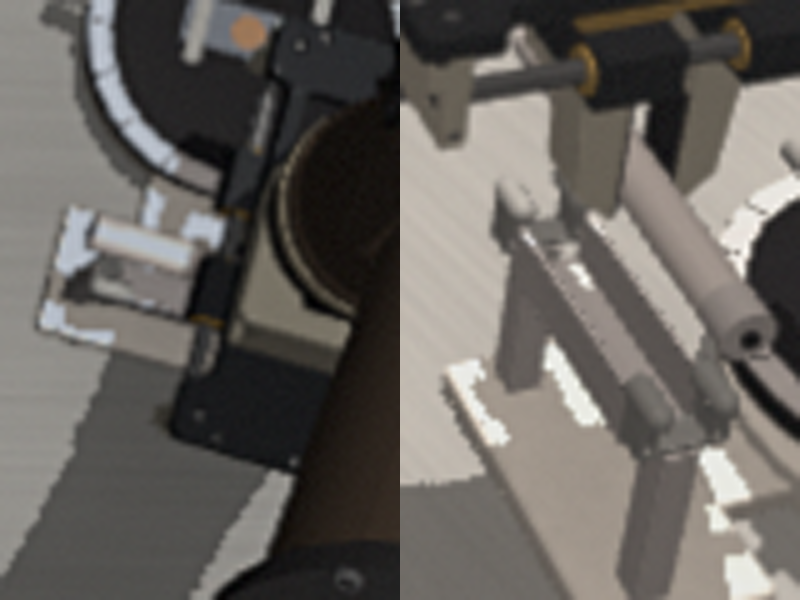

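The side crop shows the bar's near end cap at (750,337), above and to the right of the mouth. In the top crop its far end is at about (95,233). I'll compare the predicted and seen bar ends to remove the camera bias.

Run:
```python
from h import *
T=lambda x,y:cr(x,y,350,135,.2); S=lambda x,y:cr(x-400,y,310,210,.2)
b=[.5825,-.2290,np.radians(-16.3)]
pt=proj("top",world(b,[0,.0735,.1604]))[0]; ps=proj("side",world(b,[0,-.0765,.1604]))[0]
print("top pred",pt,"seen",T(95,233)," side pred",ps,"seen",S(750,337))
bt=pt-T(95,233); bs=ps-S(750,337)
H=lambda x,y:cr(x-400,y,350,165,.2); G=lambda x,y:cr(x-400,y-300,310,235,.3)
base=[("top",(10,50,112),H(522,95)),("top",(-10,50,112),H(508,130)),("top",(10,-50,112),H(722,150)),("top",(-10,-50,112),H(706,195)),
("side",(-10,50,112),S(517,193)),("side",(10,50,112),S(567,190)),("side",(-10,-50,112),S(650,393)),("side",(10,-50,112),S(714,382))]
for nm,o in (("raw",base),("corr",[(n,l,px+(bt if n=="top" else bs)) for n,l,px in base])):
  for s in(("top",),("side",),("top","side")):
    p,r=fit([q for q in o if q[0] in s],[.58,-.23,-.28]);print(nm,s,p.round(4),r.round(1).tolist())
```

```text
top pred [368.76471042 181.37025334] seen [368.6 181.2]  side pred [378.08293691 276.4816628 ] seen [379.6 277. ]
raw ('top',) [ 0.5824 -0.2277 -0.2884] [[-0.0, -0.3], [0.6, 0.3], [-0.9, 0.6], [0.2, -0.6]]
raw ('side',) [ 0.5814 -0.2314 -0.2588] [[-0.1, 0.1], [0.1, -1.4], [0.8, 0.6], [-0.8, 0.1]]
raw ('top', 'side') [ 0.5821 -0.23   -0.27  ] [[0.7, 0.1], [1.5, 0.8], [0.1, 0.4], [1.3, -0.9], [0.0, -0.6], [0.2, -2.0], [0.2, -0.2], [-1.4, -0.5]]
corr ('top',) [ 0.582  -0.2281 -0.2884] [[-0.0, -0.3], [0.6, 0.3], [-0.9, 0.6], [0.2, -0.6]]
corr ('side',) [ 0.58   -0.2292 -0.2556] [[-0.0, 0.2], [0.1, -1.3], [0.8, 0.5], [-0.9, 0.1]]
corr ('top', 'side') [ 0.5809 -0.2286 -0.2671] [[-0.0, 0.5], [0.8, 1.2], [-0.7, 0.6], [0.6, -0.6], [0.4, -0.3], [0.5, -1.7], [0.5, 0.1], [-1.0, -0.3]]
```

```bash
python3 plan.py .5815 -.227 .115 -15.3 5
```

```text
t 7.23 pos [ 0.584  -0.2264  0.1512] tool y -16.09 z [ 0.002  0.001 -1.   ] F [-0.9  0.4 -1.4] w 0.0166 gf 50.0
row [-0.001  -0.0018  0.029 ] [ 0.0005 -0.0007 -0.0055] mm 7.258465797830156
```

Request:
carry_out(
  rows=[
    [[-0.0005,-0.0018,0.029,0.0005,-0.0007,-0.0055,0],[-0.0005,-0.0018,0.029,0.0005,-0.0007,-0.0055,0],[-0.0005,-0.0018,0.029,0.0005,-0.0007,-0.0055,0],[-0.0005,-0.0018,0.029,0.0005,-0.0007,-0.0055,0],[-0.0005,-0.0018,0.027,0.0005,-0.0007,-0.0055,0]],
  ],
)

```text
t: 7.65
position: [0.5814, -0.2272, 0.1147]
tcp_rot: [2.497, 1.905, -0.001]
ft_force: [0.4, -0.1, -1.4]
gripper_width: 0.0165
gripper_force: 50.0
```

Request:
carry_out(
  rows=[
    [[0,0,0,0,0,0,0],[0,0,0,0,0,0,0]],
  ],
)

```text
t: 7.82
position: [0.5813, -0.2276, 0.1152]
tcp_rot: [2.498, 1.904, -0.001]
ft_force: [-0.2, 0.2, 0.3]
gripper_width: 0.0166
gripper_force: 50.0
```

```bash
python3 plan.py .5815 -.227 .107 -15.3 5
python3 - <<'E'
from bench import *
import cv2,numpy as np
s=get_image("side")["color"][:,:,::-1];t=get_image("top")["color"][:,:,::-1]
c=lambda im,x,y:cv2.resize(im[y:y+120,x:x+80],(400,600),interpolation=cv2.INTER_CUBIC)
cv2.imwrite("pics/m4.png",np.hstack([c(t,350,135),c(s,310,210)]))
E
```

```text
t 7.82 pos [ 0.5813 -0.2276  0.1152] tool y -15.38 z [-0.    -0.001 -1.   ] F [-0.2  0.2  0.3] w 0.0166 gf 50.0
row [0.0005 0.     0.0066] [-0.0001  0.0003 -0.0006] mm 1.651176282480404
```

View pics/m4.png

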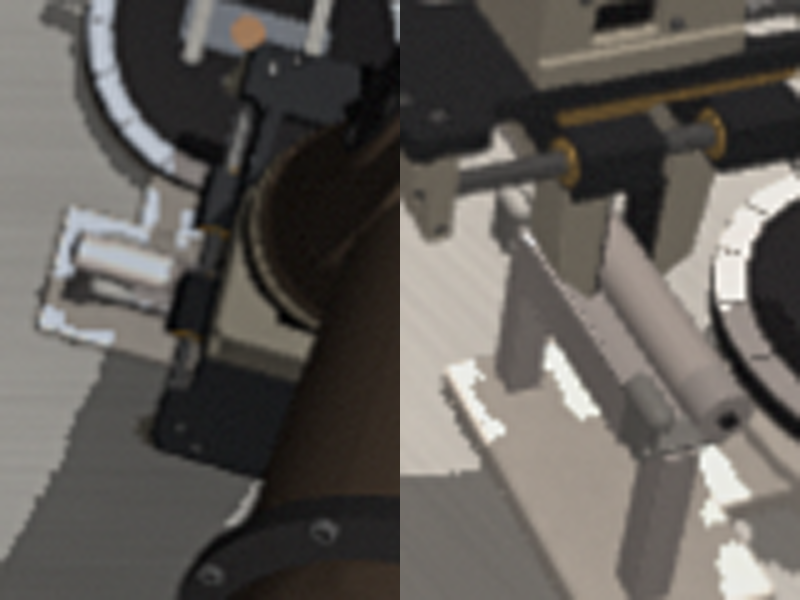

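Run:
```python
from h import *
T=lambda x,y:cr(x,y,350,135,.2); S=lambda x,y:cr(x-400,y,310,210,.2)
m=(ray("side",S(650,393),.112)+ray("side",S(714,382),.112))/2
c=ray("side",S(724,415),.125)
print("side near tips mid",m,"cap",c)
th=np.radians(-15.3);y=np.array([-np.sin(th),np.cos(th)]);x=np.array([np.cos(th),np.sin(th)])
d=(c-m)[:2];print("cap rel clip: x",d@x*1e3,"y",d@y*1e3)
m=(ray("top",T(122,245),.112)+ray("top",T(108,280),.112))/2
c=ray("top",T(82,250),.125);d=(c-m)[:2];print("top left tips mid",m,"end",c,"rel x",d@x*1e3,"y",d@y*1e3)
print("pred cap from tcp side",proj("side",world([.5813,-.2276,th],[0,-.0765,.125])),S(724,415)," top",proj("top",world([.5813,-.2276,th],[0,.0735,.125])),T(82,250))
```

```text
side near tips mid [ 0.5691606  -0.27918564  0.112     ] cap [ 0.56182348 -0.30196074  0.125     ]
cap rel clip: x -1.0673343082318472 y -23.903957790149946
top left tips mid [ 0.59661289 -0.1790648   0.112     ] end [ 0.60066537 -0.15991608  0.125     ] rel x -1.1439782371543787 y 19.53937741160969
pred cap from tcp side [[373.79009773 292.53765152]] [374.4 292.6]  top [[364.68060367 184.57043079]] [366.  184.6]
```

The bar sits within about 1 mm of the clip line, and about 2 mm off-centre lengthwise. Now lower onto the mouths.

Request:
carry_out(
  rows=[
    [[0.003,0.001,0.006,0,0,0,0],[0.003,0.001,0.006,0,0,0,0],[0.002,0,0.006,0,0,0,0],[0,0,0.006,0,0,0,0],[0,0,0.004,0,0,0,0]],
  ],
)

```text
t: 8.33
position: [0.5826, -0.2258, 0.1086]
tcp_rot: [2.498, 1.904, -0.0]
ft_force: [-0.5, -0.0, -0.9]
gripper_width: 0.0169
gripper_force: 50.0
```

Request:
carry_out(
  rows=[
    [[0,0,0.002,0,0,0,0],[0,0,0.002,0,0,0,0]],
  ],
)

```text
t: 8.5
position: [0.5826, -0.226, 0.1077]
tcp_rot: [2.498, 1.903, -0.0]
ft_force: [-0.1, 0.0, -1.3]
gripper_width: 0.0168
gripper_force: 50.0
```

Request:
carry_out(
  rows=[
    [[0,0,0.003,0,0,0,0],[0,0,0.003,0,0,0,0]],
  ],
)

```text
t: 8.67
position: [0.5827, -0.226, 0.1063]
tcp_rot: [2.497, 1.903, -0.0]
ft_force: [-0.2, 0.1, 0.7]
gripper_width: 0.0166
gripper_force: 50.0
```

Request:
carry_out(
  rows=[
    [[0,0,0.002,0,0,0,0],[0,0,0,0,0,0,0]],
  ],
)

```text
t: 8.83
position: [0.5829, -0.2261, 0.106]
tcp_rot: [2.497, 1.903, 0.0]
ft_force: [-0.3, 0.1, 0.6]
gripper_width: 0.0169
gripper_force: 50.0
```

Request:
carry_out(
  rows=[
    [[0,0,0,0,0,0,0.25],[0,0,0,0,0,0,0.3],[0,0,0,0,0,0,0.4],[0,0,0,0,0,0,0.45],[0,0,0,0,0,0,0.45]],
  ],
)

```text
t: 9.25
position: [0.5826, -0.2259, 0.1058]
tcp_rot: [2.498, 1.904, -0.0]
ft_force: [-0.3, -0.4, -0.1]
gripper_width: 0.0402
gripper_force: 0.0
```

Request:
carry_out(
  rows=[
    [[0,0,-0.01,0,0,0,0.45],[0,0,-0.03,0,0,0,0.45],[0,0,-0.04,0,0,0,0.45],[0,0,-0.04,0,0,0,0.45],[0,0,-0.02,0,0,0,0.2]],
  ],
)

```text
t: 9.67
position: [0.5835, -0.2264, 0.1431]
tcp_rot: [2.496, 1.902, 0.002]
ft_force: [0.4, -0.8, -0.1]
gripper_width: 0.0379
gripper_force: 0.0
```

```bash
python3 plan.py .5823 -.2281 .127 -15.3 5
python3 - <<'E'
from bench import *
import cv2,numpy as np
s=get_image("side")["color"][:,:,::-1];t=get_image("top")["color"][:,:,::-1]
c=lambda im,x,y:cv2.resize(im[y:y+120,x:x+80],(400,600),interpolation=cv2.INTER_CUBIC)
cv2.imwrite("pics/m5.png",np.hstack([c(t,350,135),c(s,310,210)]))
E
```

```text
t 9.67 pos [ 0.5835 -0.2264  0.1431] tool y -15.38 z [ 0.003 -0.002 -1.   ] F [ 0.4 -0.8 -0.1] w 0.0379 gf 0.0
row [-0.0016 -0.0006  0.0129] [ 0.0014  0.0003 -0.0006] mm 3.242869324508672
```

View pics/m5.png

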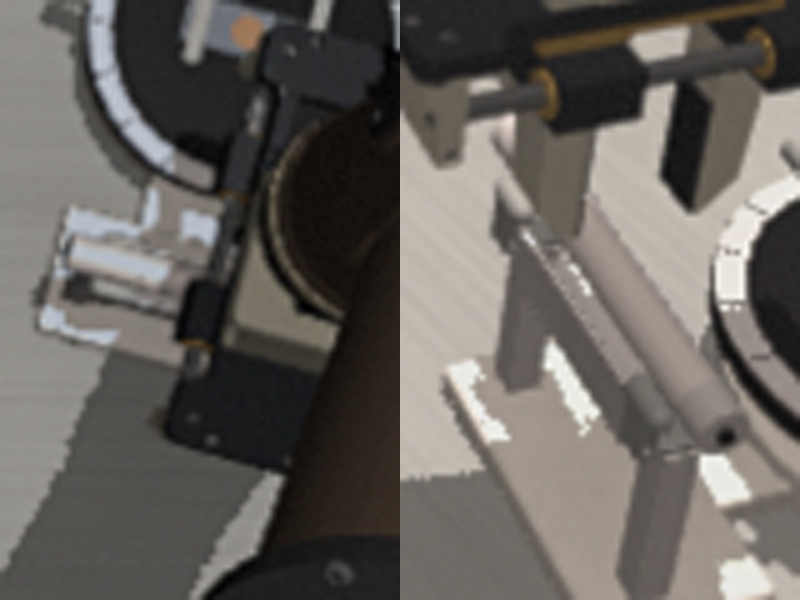

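The bar rests on both mouths, parallel, with its cap at (725,435). Close the fingers and move centrally above it.

Request:
carry_out(
  rows=[
    [[-0.0016,-0.0008,0,0.0014,0.0003,-0.0006,0],[-0.0016,-0.0008,0,0.0014,0.0003,-0.0006,0],[-0.0016,-0.0008,0,0.0014,0.0003,-0.0006,0],[-0.001,-0.0006,0.01,0.0014,0.0003,-0.0006,0],[0,0,0.01,0,0,0,0]],
  ],
  force=20,
)

```text
t: 10.18
position: [0.5814, -0.2272, 0.1354]
tcp_rot: [-2.496, -1.905, 0.002]
ft_force: [0.5, 0.2, 0.3]
gripper_width: 0.001
gripper_force: 0.0
```

Request:
carry_out(
  rows=[
    [[0,0,0.01,0,0,0,0],[0,0,0.01,0,0,0,0],[0,0,0.005,0,0,0,0],[0,0,0,0,0,0,0],[0,0,0,0,0,0,0]],
  ],
)

```text
t: 10.6
position: [0.5815, -0.2271, 0.1294]
tcp_rot: [-2.496, -1.905, 0.002]
ft_force: [0.6, -0.5, -0.0]
gripper_width: 0.0001
gripper_force: 0.0
```

```bash
python3 plan.py .5823 -.2281 .127 -15.3 5
```

```text
t 10.6 pos [ 0.5815 -0.2271  0.1294] tool y -15.31 z [-0.002  0.    -1.   ] F [ 0.6 -0.5 -0. ] w 0.0001 gf 0.0
row [-0.0006  0.0009  0.0019] [-0.0009  0.0001 -0.0001] mm 0.5522181147652896
```

Request:
carry_out(
  rows=[
    [[-0.001,0.001,0.006,0,0,0,0],[-0.001,0.001,0.006,0,0,0,0],[0,0,0.004,0,0,0,0]],
  ],
)

```text
t: 10.85
position: [0.5819, -0.2277, 0.1255]
tcp_rot: [-2.496, -1.905, 0.002]
ft_force: [-0.7, 0.3, 0.1]
gripper_width: 0.0004
gripper_force: 0.0
```

Request:
carry_out(
  rows=[
    [[0,0,0.004,0,0,0,0],[0,0,0.004,0,0,0,0]],
  ],
)

```text
t: 11.02
position: [0.5818, -0.2278, 0.1241]
tcp_rot: [-2.496, -1.905, 0.002]
ft_force: [-4.0, 1.3, 8.4]
gripper_width: 0.0006
gripper_force: 4.0
```

Request:
carry_out(
  rows=[
    [[0,0,0.004,0,0,0,0],[0,0,0.004,0,0,0,0]],
  ],
)

```text
t: 11.18
position: [0.581, -0.2276, 0.1219]
tcp_rot: [-2.495, -1.904, 0.003]
ft_force: [-5.5, 1.9, 8.2]
gripper_width: 0.0004
gripper_force: 4.0
```

Request:
carry_out(
  rows=[
    [[0,0.002,0.004,0,0,0,0],[0,0.001,0.004,0,0,0,0]],
  ],
)

```text
t: 11.35
position: [0.5812, -0.2276, 0.1197]
tcp_rot: [-2.495, -1.903, 0.004]
ft_force: [-7.5, 2.6, 7.3]
gripper_width: 0.0004
gripper_force: 4.4
```

Request:
carry_out(
  rows=[
    [[0,0,0.004,0,0,0,0],[0,0,0.004,0,0,0,0]],
  ],
)

```text
t: 11.52
position: [0.5806, -0.2275, 0.1175]
tcp_rot: [-2.494, -1.902, 0.005]
ft_force: [-8.1, 2.6, 7.8]
gripper_width: 0.0004
gripper_force: 4.9
```

Request:
carry_out(
  rows=[
    [[0,0,0.004,0,0,0,0],[0,0,0.004,0,0,0,0]],
  ],
)

```text
t: 11.68
position: [0.5796, -0.2272, 0.1156]
tcp_rot: [-2.493, -1.901, 0.006]
ft_force: [-14.2, 5.8, 18.7]
gripper_width: 0.0004
gripper_force: 11.6
```

A sideways force is building up, so I'll look before pushing further.

Run:
```python
from bench import *
import cv2,numpy as np
s=get_image("side")["color"][:,:,::-1];t=get_image("top")["color"][:,:,::-1]
c=lambda im,x,y:cv2.resize(im[y:y+120,x:x+80],(400,600),interpolation=cv2.INTER_CUBIC)
cv2.imwrite("pics/m6.png",np.hstack([c(t,350,135),c(s,310,210)]))
```

```text
(no output)
```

View pics/m6.png

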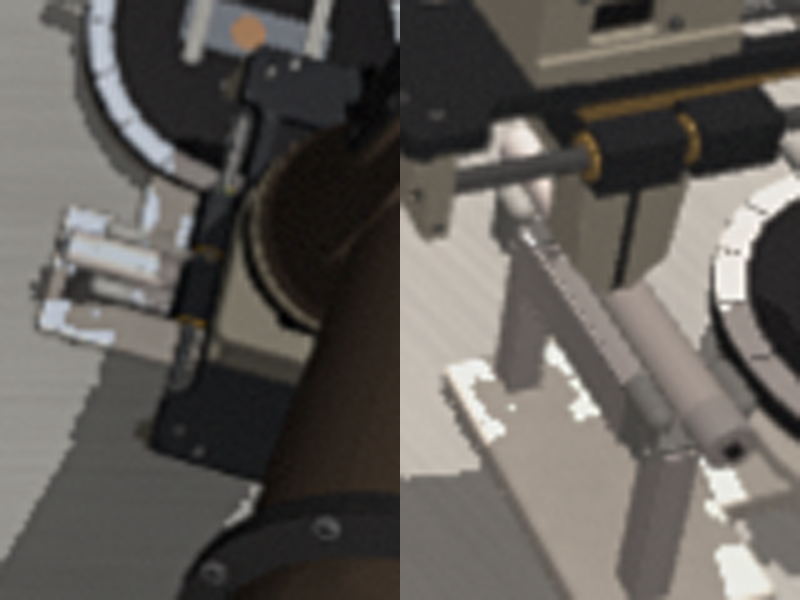

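```bash
python3 - <<'E'
from h import *
T=lambda x,y:cr(x,y,350,135,.2); S=lambda x,y:cr(x-400,y,310,210,.2)
th=np.radians(-15.3);y=np.array([-np.sin(th),np.cos(th)]);x=np.array([np.cos(th),np.sin(th)])
m=((ray("side",S(650,393),.112)+ray("side",S(714,382),.112))/2)[:2]
n=((ray("top",T(122,245),.112)+ray("top",T(108,280),.112))/2)[:2]
for nm,px,z in(("rest",(725,435),.116),("now",(735,452),.116),("now",(735,452),.107),("now",(735,452),.1)):
  d=ray("side",S(*px),z)[:2]-m;print("side",nm,z,d@x*1e3,d@y*1e3)
for nm,px,z in(("hold",(120,258),.125),("rest",(120,257),.116),("now",(120,254),.116),("now",(120,254),.104)):
  d=ray("top",T(*px),z)[:2]-n;print("top",nm,z,d@x*1e3,d@y*1e3)
E
python3 plan.py .5823 -.2281 .127 -15.3 5
```

```text
side rest 0.116 0.6608109845972686 -24.312868267920404
side now 0.116 0.14816866652992075 -31.165885749279195
side now 0.107 5.645939451739223 -24.52080048118004
side now 0.1 9.921983395790823 -19.35240082821401
top hold 0.125 0.1668784883533382 0.7764848114567161
top rest 0.116 2.5016281257867314 -0.8894968757699268
top now 0.116 3.9445351635263175 -0.5187568232123951
top now 0.104 6.439062968684048 -2.8989912806563534
t 11.78 pos [ 0.5793 -0.2272  0.1156] tool y -15.35 z [-0.007  0.003 -1.   ] F [-12.2   4.3  13.7] w 0.0005 gf 8.9
row [-0.0001  0.0024 -0.0092] [-0.0032 -0.0004 -0.0003] mm 2.367861915828559
```

The tool slid onto the bar's front flank and pushes it about 5 mm back (cap now at (735,452)). I'll back off and move clear to see it properly.

Request:
carry_out(
  rows=[
    [[0,-0.002,-0.02,0,0,0,0],[0,0,-0.06,0,0,0,0],[0,0,-0.1,0,0,0,0],[0,0,-0.12,0,0,0.2,0],[0.12,0,-0.05,0,0,0.22,0]],
  ],
)

```text
t: 12.2
position: [0.5915, -0.2075, 0.2073]
tcp_rot: [2.69, 1.613, -0.002]
ft_force: [0.1, -0.0, 1.3]
gripper_width: 0.0007
gripper_force: 0.0
```

Request:
carry_out(
  rows=[
    [[0.14,0,0,0,0,0.22,0],[0.14,0,0,0,0,0.22,0],[0.12,-0.05,0,0,0,0.22,0],[0.06,-0.08,0,0,0,0.22,0],[0,-0.1,0,0,0,0.22,0]],
  ],
)

```text
t: 12.62
position: [0.622, -0.0603, 0.2024]
tcp_rot: [-3.026, -0.841, 0.001]
ft_force: [-0.7, 0.4, -0.8]
gripper_width: 0.0003
gripper_force: 0.0
```

Request:
carry_out(
  rows=[
    [[0,0,0,0,0,0.22,0.3],[0,0,0,0,0,0.22,0.5],[0,0,0,0,0,0.22,0.5],[0,0,0,0,0,0.22,0.5],[0,0,0,0,0,0.22,0.5]],
  ],
)

```text
t: 13.03
position: [0.6199, -0.0637, 0.2031]
tcp_rot: [-3.141, 0.018, 0.003]
ft_force: [0.1, 0.2, 0.8]
gripper_width: 0.0295
gripper_force: 0.0
```

```bash
python3 plan.py .5823 -.2281 .18 -105.3 12;python3 - <<'E'
from bench import *
import cv2,numpy as np
s=get_image("side")["color"][:,:,::-1];t=get_image("top")["color"][:,:,::-1]
cv2.imwrite("pics/top7.png",t);cv2.imwrite("pics/side7.png",s)
c=lambda im,x,y:cv2.resize(im[y:y+75,x:x+100],(800,600),interpolation=cv2.INTER_CUBIC)[:,:400] if 0 else cv2.resize(im[y:y+90,x:x+60],(400,600),interpolation=cv2.INTER_CUBIC)
cv2.imwrite("pics/m7.png",np.hstack([c(t,355,150),c(s,325,240)]))
E
```

```text
t 13.03 pos [ 0.6199 -0.0637  0.2031] tool y -90.66 z [-0.002  0.    -1.   ] F [0.1 0.2 0.8] w 0.0295 gf 0.0
row [-0.0054  0.0561  0.0077] [-0.      0.0003  0.0426] mm 14.22605594567354
```

View pics/m7.png

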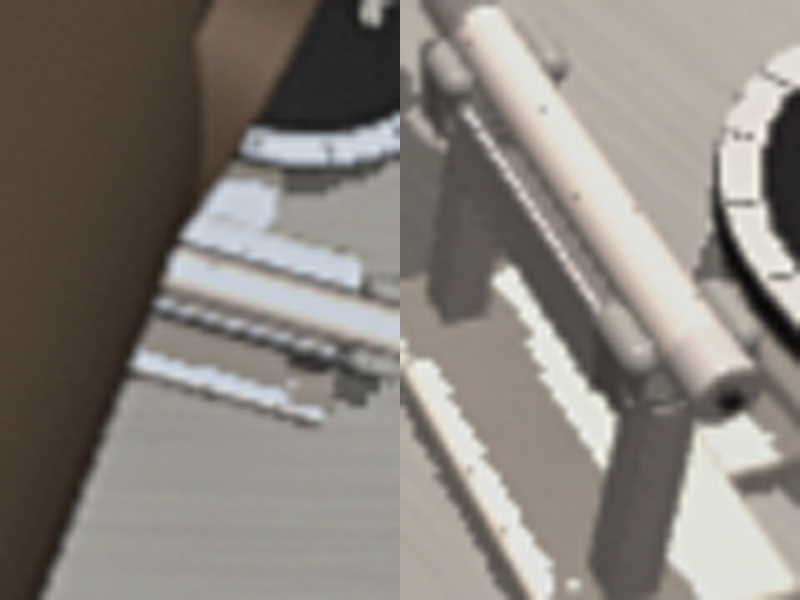

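The bar is back centred between the jaws at both clips: side crop jaws (628,335)/(730,310), top crop jaws (385,285)/(370,358), bar axis at (377,322). It's resting on the mouths, so I'll locate its axis and press with the fingers spread along the bar.

Run:
```python
from h import *
T=lambda x,y:cr(x,y,355,150,.15); S=lambda x,y:cr(x-400,y,325,240,.15)
a=ray("top",T(377,322),.116);b=ray("top",T(172,268),.116);d=(b-a)[:2];print(a,b,"yaw",np.degrees(np.arctan2(-d[0],d[1])))
c=ray("side",S(729,389),.116);print("cap side",c)
u=d/np.linalg.norm(d);print("axis at -.2285:",a[:2]+u*((-.2285-a[1])/u[1]),"cap perp off axis mm",((c-a)[:2]@[u[1],-u[0]])*1e3,"mid from cap",c[:2]+u*.075)
```

```text
[ 0.57067176 -0.2721075   0.116     ] [ 0.58965774 -0.19706308  0.116     ] yaw -14.197718308952256
cap side [ 0.56056115 -0.30419683  0.116     ]
axis at -.2285: [ 0.58170431 -0.2285    ] cap perp off axis mm -1.9312768293044764 mid from cap [ 0.5789563  -0.23148769]
```

Request:
carry_out(
  rows=[
    [[-0.007,0.07,0,0,0,0.06,0.43],[-0.007,0.09,0,0,0,0.06,0.43],[-0.007,0.1,0,0,0,0.06,0.43],[-0.007,0.1,0.02,0,0,0.06,0.43],[-0.007,0.1,0.02,0,0,0.06,0.43]],
  ],
)

```text
t: 13.55
position: [0.6028, -0.18, 0.1933]
tcp_rot: [3.132, -0.243, -0.002]
ft_force: [0.5, -0.0, -0.2]
gripper_width: 0.0394
gripper_force: 0.0
```

Request:
carry_out(
  rows=[
    [[-0.007,0.09,0.02,0,0,0.06,0.43],[-0.007,0.06,0.02,0,0,0.06,0.43],[-0.007,0.04,0.02,0,0,0.06,0.43],[0,0,0,0,0,0,0.43]],
  ],
)

```text
t: 13.88
position: [0.5877, -0.226, 0.1772]
tcp_rot: [3.116, -0.393, -0.005]
ft_force: [0.4, -0.9, -0.5]
gripper_width: 0.0396
gripper_force: 0.0
```

```bash
python3 plan.py .583 -.2275 .14 -105.2 5
```

```text
t 13.88 pos [ 0.5877 -0.226   0.1772] tool y -104.37 z [-0.003 -0.    -1.   ] F [ 0.4 -0.9 -0.5] w 0.0396 gf 0.0
row [-0.0032  0.0021  0.0298] [0.0004 0.0013 0.0058] mm 7.512049930231243
```

Request:
carry_out(
  rows=[
    [[-0.0032,0.0021,0.03,0.0004,0.0013,0.0058,0.43],[-0.0032,0.0021,0.03,0.0004,0.0013,0.0058,0.43],[-0.0032,0.0021,0.03,0.0004,0.0013,0.0058,0.43],[-0.0032,0.0021,0.03,0.0004,0.0013,0.0058,0.43],[-0.0032,0.0021,0.03,0.0004,0.0013,0.0058,0.43]],
  ],
)

```text
t: 14.3
position: [0.585, -0.2241, 0.1395]
tcp_rot: [-3.114, 0.406, -0.002]
ft_force: [-0.3, -0.0, -0.1]
gripper_width: 0.0396
gripper_force: 0.0
```

Request:
carry_out(
  rows=[
    [[0,0,0,0,0,0,0.43],[0,0,0,0,0,0,0.43],[0,0,0,0,0,0,0.43]],
  ],
)

```text
t: 14.55
position: [0.5851, -0.2253, 0.1407]
tcp_rot: [-3.114, 0.408, -0.003]
ft_force: [-0.3, -0.1, -0.6]
gripper_width: 0.0395
gripper_force: 0.0
```

```bash
python3 plan.py .583 -.2275 .128 -105.2 5
```

```text
t 14.55 pos [ 0.5851 -0.2253  0.1407] tool y -104.94 z [ 0.002  0.    -1.   ] F [-0.3 -0.1 -0.6] w 0.0395 gf 0.0
row [-0.0012  0.0022  0.0102] [-0.0003 -0.0006  0.0018] mm 2.619502465016931
```

Request:
carry_out(
  rows=[
    [[-0.0013,0.0022,0.01,0,0,0.001,0.43],[-0.0013,0.0022,0.01,0,0,0.001,0.43],[-0.0013,0.0022,0.01,0,0,0.001,0.43],[-0.0013,0.0022,0.01,0,0,0.001,0.43],[-0.0013,0.0022,0.01,0,0,0.001,0.43]],
  ],
)

```text
t: 14.97
position: [0.5826, -0.2275, 0.1278]
tcp_rot: [-3.114, 0.413, -0.002]
ft_force: [-0.4, -0.2, 0.4]
gripper_width: 0.0397
gripper_force: 0.0
```

Request:
carry_out(
  rows=[
    [[0,0,0.004,0,0,0,0.43],[0,0,0,0,0,0,0.43]],
  ],
)

```text
t: 15.13
position: [0.5824, -0.2274, 0.1267]
tcp_rot: [-3.114, 0.413, -0.001]
ft_force: [0.1, 0.1, 0.6]
gripper_width: 0.0397
gripper_force: 0.0
```

```bash
python3 plan.py .583 -.2275 .125 -105.2 5
```

```text
t 15.13 pos [ 0.5824 -0.2274  0.1267] tool y -105.1 z [ 0.001  0.001 -1.   ] F [0.1 0.1 0.6] w 0.0397 gf 0.0
row [ 0.0005 -0.0001  0.0014] [-0.0004 -0.0003  0.0007] mm 0.3603102264617512
```

Request:
carry_out(
  rows=[
    [[0.002,0,0.004,0,0,0,0.43],[0,0,0.004,0,0,0,0.43],[0,0,0.004,0,0,0,0.43]],
  ],
)

```text
t: 15.38
position: [0.5833, -0.2276, 0.124]
tcp_rot: [-3.114, 0.412, -0.003]
ft_force: [-0.2, 0.9, 0.0]
gripper_width: 0.0394
gripper_force: 0.0
```

Request:
carry_out(
  rows=[
    [[0,0,0.004,0,0,0,0.43],[0,0,0.004,0,0,0,0.43]],
  ],
)

```text
t: 15.55
position: [0.5831, -0.2275, 0.122]
tcp_rot: [-3.114, 0.412, -0.002]
ft_force: [0.7, -0.0, 0.2]
gripper_width: 0.0397
gripper_force: 0.0
```

Request:
carry_out(
  rows=[
    [[0,0,0.004,0,0,0,0.43],[0,0,0.004,0,0,0,0.43]],
  ],
)

```text
t: 15.72
position: [0.5831, -0.2276, 0.12]
tcp_rot: [-3.114, 0.412, -0.002]
ft_force: [-0.0, -0.0, -0.7]
gripper_width: 0.0398
gripper_force: 0.0
```

Request:
carry_out(
  rows=[
    [[0,0,0.004,0,0,0,0.43],[0,0,0.004,0,0,0,0.43]],
  ],
)

```text
t: 15.88
position: [0.5834, -0.2277, 0.1183]
tcp_rot: [-3.114, 0.412, -0.003]
ft_force: [-0.8, 0.7, 9.2]
gripper_width: 0.0395
gripper_force: 4.3
```

Request:
carry_out(
  rows=[
    [[0,0,0.003,0,0,0,0.43],[0,0,0.003,0,0,0,0.43]],
  ],
)

```text
t: 16.05
position: [0.5838, -0.2279, 0.1174]
tcp_rot: [-3.114, 0.412, -0.005]
ft_force: [-0.3, 1.2, 8.1]
gripper_width: 0.0397
gripper_force: 3.8
```

Request:
carry_out(
  rows=[
    [[0,0,0.003,0,0,0,0.43],[0,0,0.003,0,0,0,0.43]],
  ],
)

```text
t: 16.22
position: [0.5837, -0.2279, 0.1158]
tcp_rot: [-3.114, 0.412, -0.005]
ft_force: [-0.2, 0.5, 6.2]
gripper_width: 0.0392
gripper_force: 2.8
```

Request:
carry_out(
  rows=[
    [[0,0,0.003,0,0,0,0.43],[0,0,0.003,0,0,0,0.43]],
  ],
)

```text
t: 16.38
position: [0.5835, -0.2278, 0.114]
tcp_rot: [-3.114, 0.413, -0.004]
ft_force: [-0.5, 0.0, 2.7]
gripper_width: 0.0397
gripper_force: 1.7
```

Request:
carry_out(
  rows=[
    [[0,0,0.003,0,0,0,0.43],[0,0,0.003,0,0,0,0.43]],
  ],
)

```text
t: 16.55
position: [0.5832, -0.2277, 0.112]
tcp_rot: [-3.114, 0.413, -0.002]
ft_force: [-0.4, -0.4, 0.7]
gripper_width: 0.0396
gripper_force: 0.5
```

Request:
carry_out(
  rows=[
    [[0,0,0.003,0,0,0,0.43],[0,0,0.003,0,0,0,0.43]],
  ],
)

```text
t: 16.72
position: [0.583, -0.2274, 0.1102]
tcp_rot: [-3.114, 0.412, -0.001]
ft_force: [1.1, -0.1, -0.8]
gripper_width: 0.0394
gripper_force: 0.0
```

Request:
carry_out(
  rows=[
    [[0,0,0.003,0,0,0,0.43],[0,0,0.002,0,0,0,0.43]],
  ],
)

```text
t: 16.88
position: [0.583, -0.2274, 0.109]
tcp_rot: [-3.114, 0.412, -0.001]
ft_force: [0.5, 0.4, -0.1]
gripper_width: 0.0395
gripper_force: 0.0
```

Request:
carry_out(
  rows=[
    [[0,0,0.002,0,0,0,0.43],[0,0,0.002,0,0,0,0.43]],
  ],
)

```text
t: 17.05
position: [0.5835, -0.2276, 0.1086]
tcp_rot: [-3.114, 0.412, -0.003]
ft_force: [0.2, 1.3, 6.1]
gripper_width: 0.0397
gripper_force: 3.1
```

Request:
carry_out(
  rows=[
    [[0,0,0.002,0,0,0,0.43]],
  ],
)

```text
t: 17.13
position: [0.5838, -0.2277, 0.1085]
tcp_rot: [-3.114, 0.412, -0.005]
ft_force: [-0.5, 1.2, 9.0]
gripper_width: 0.0394
gripper_force: 4.7
```

Push fell at the snap and then rose on a rigid stop at TCP z 0.1086, which puts the axis at 0.0996 m: home. Retreat.

Request:
carry_out(
  rows=[
    [[0,0,-0.02,0,0,0,0.43],[0,0,-0.06,0,0,0,0.43],[0,0,-0.1,0,0,0,0.43],[0,0,-0.1,0,0,0,0.43],[0,0,-0.06,0,0,0,0.43]],
  ],
)

```text
t: 17.55
position: [0.5833, -0.2284, 0.1953]
tcp_rot: [3.114, -0.413, 0.005]
ft_force: [-0.0, -0.2, 0.9]
gripper_width: 0.0394
gripper_force: 0.0
```

Request:
carry_out(
  rows=[
    [[0,-0.08,0,0,0,0,0.43],[0,-0.12,0,0,0,0,0.43],[0,-0.12,0,0,0,0,0.43],[0,-0.08,0,0,0,0,0.43],[0,0,0,0,0,0,0.43]],
  ],
)

```text
t: 17.97
position: [0.6107, -0.1249, 0.1922]
tcp_rot: [-3.112, 0.401, -0.001]
ft_force: [1.1, 1.1, 0.2]
gripper_width: 0.0395
gripper_force: 0.0
```

Run:
```python
from bench import *
from h import *
st=read_state();print(st["t"],st["position"])
cv2.imwrite("pics/side8.png",get_image("side")["color"][:,:,::-1]);cv2.imwrite("pics/top8.png",get_image("top")["color"][:,:,::-1])
# track bar's near-cap patch from side7 (at cap 374.2,298.4) into side8 and far-end white tube
a=cv2.imread("pics/side7.png",0);b=cv2.imread("pics/side8.png",0)
for nm,(x,y,w,h) in {"cap":(366,289,14,17),"post(ctrl)":(345,285,16,20),"far tube":(332,240,14,12)}.items():
    up=lambda i:cv2.resize(i,None,fx=4,fy=4,interpolation=cv2.INTER_CUBIC)
    r=cv2.matchTemplate(up(b[y-12:y+h+14,x-12:x+w+14]),up(a[y:y+h,x:x+w]),cv2.TM_CCOEFF_NORMED);_,v,_,l=cv2.minMaxLoc(r);print(nm,"shift px",l[0]/4-12,l[1]/4-12,round(v,2))
th=-.267
for e in(-.0755,.0745):
    p=[proj("side",world([.5825,-.228,th],[0,e,z]))[0] for z in(.110,.1)];print("expected drop .110->.100",p[1]-p[0])
```

```text
17.9667 [ 0.61072918 -0.12485704  0.19219283]
cap shift px -1.0 4.25 0.92
post(ctrl) shift px -0.25 0.25 0.82
far tube shift px 14.0 8.75 0.81
expected drop .110->.100 [-1.0092943   4.36427251]
expected drop .110->.100 [-0.55373305  4.0970312 ]
```

Run:
```python
from h import *
a=cv2.imread("pics/side7.png",0);b=cv2.imread("pics/side8.png",0)
up=lambda i:cv2.resize(i,None,fx=4,fy=4,interpolation=cv2.INTER_CUBIC)
for (x,y,w,h) in((330,226,24,22),(334,236,26,20),(345,252,26,18)):
  for dx in(2,):
    r=cv2.matchTemplate(up(b[y-2:y+h+9,x-dx:x+w+dx]),up(a[y:y+h,x:x+w]),cv2.TM_CCOEFF_NORMED);_,v,_,l=cv2.minMaxLoc(r);print((x,y),l[0]/4-dx,l[1]/4-2,round(v,2))
# brightness profile across the bar near its far end: tube edges by column scan, both frames
for yy in(244,250,260,270,280): print(yy,"7:",a[yy,330:385].tolist(),"\n    8:",b[yy,330:385].tolist())
```

```text
(330, 226) -0.25 7.75 0.3
(334, 236) -2.0 2.75 0.23
(345, 252) 2.0 9.0 0.44
244 7: [121, 90, 102, 132, 178, 204, 215, 221, 224, 225, 225, 216, 170, 160, 172, 175, 169, 172, 173, 174, 174, 172, 173, 172, 175, 177, 177, 178, 176, 174, 173, 174, 172, 171, 172, 173, 174, 174, 175, 177, 177, 176, 176, 177, 177, 176, 176, 176, 178, 178, 178, 178, 179, 177, 177] 
    8: [114, 123, 131, 134, 129, 141, 134, 130, 128, 136, 133, 97, 101, 105, 106, 127, 174, 180, 179, 178, 179, 178, 178, 178, 180, 181, 182, 182, 180, 180, 178, 178, 177, 177, 177, 178, 179, 180, 181, 180, 182, 182, 180, 182, 180, 181, 180, 182, 184, 184, 183, 183, 183, 183, 183]
250 7: [127, 153, 172, 179, 161, 125, 126, 154, 182, 204, 216, 221, 224, 225, 226, 219, 166, 127, 119, 121, 153, 174, 177, 176, 173, 172, 174, 174, 175, 173, 173, 175, 175, 177, 177, 177, 176, 174, 172, 173, 172, 173, 174, 176, 177, 176, 178, 176, 176, 160, 214, 220, 222, 223, 223] 
    8: [70, 87, 100, 106, 109, 108, 120, 140, 147, 146, 146, 142, 126, 91, 82, 91, 96, 93, 105, 153, 179, 182, 182, 180, 177, 178, 178, 180, 179, 178, 178, 180, 182, 182, 181,
[... 991 characters left out ...]
 151, 211, 223, 226, 228, 229, 230, 228, 205, 116, 86, 142, 193, 179, 175, 174, 176, 174, 175, 178, 180, 179, 176, 136, 58, 122, 145, 153, 149, 136, 189, 178, 78, 35, 36, 40, 37]
280 7: [80, 81, 82, 89, 90, 91, 90, 89, 97, 137, 173, 218, 162, 88, 78, 80, 78, 78, 79, 108, 180, 175, 136, 128, 104, 99, 132, 161, 182, 203, 217, 221, 224, 225, 225, 224, 218, 188, 170, 116, 97, 97, 100, 79, 43, 20, 22, 74, 167, 224, 222, 221, 222, 221, 130] 
    8: [84, 85, 83, 92, 93, 93, 93, 91, 101, 131, 149, 144, 114, 84, 82, 82, 82, 81, 80, 109, 181, 157, 120, 151, 178, 200, 217, 224, 227, 229, 229, 229, 227, 200, 112, 82, 143, 198, 180, 120, 99, 99, 102, 83, 45, 16, 20, 78, 172, 227, 226, 225, 226, 225, 134]
```

The bar's right edge moved by the same amount all along (3.5 px per row). The near cap dropped 4.25 px, against 4.36 px expected for 10 mm. So the bar is home and level at both ends.

```bash
python3 -c "
from bench import *
print(close_job())"
```

```text
the job is handed in; nothing more can be done
None
```

The light bar is out of the rack and snapped home in both holder clips, level and released, and I handed the job in at about 18 s. My first press, with the fingers closed, pushed the bar sideways, so I lifted off and pressed again with the fingers spread along it. I saw no sign that the dish, lens or slide box moved, but I did not re-measure them, and the hand-in returned no verdict.

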